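# Load a cassette into the key-tag label printer

### The job

Pull the drawer of the desk-top drawer unit out to its stop and take out the larger of the two label cassettes. Set it upright into the open bay of the label printer, tape nose towards the tape outlet, then swing the cover shut and press it firmly so that it drives the cassette fully home. Leave the drawer out with the small cassette still in it, and do not disturb the other things on the desk.

Things in the scene. Friction and masses are not known exactly. Their poses are not given: they have to be found in the camera images.
- cassette: larger label cassette: black shell 90 mm long (its x), 48 mm wide (y), 48 mm high (z), 0.08 to 0.17 kg; a tape nose 14 mm long, 18 mm wide sticks out of its +x end, 10 mm to the +y side of the middle. Origin: middle of the shell's underside (nose not counted). Starts in the front of the drawer, left or right, nose roughly to the drawer's back; grip it across its 48 mm.
- small_cassette: smaller label cassette of the same look, 62 x 34 x 22 mm with a 9 mm nose; origin at the middle of its underside. In the other half of the drawer; it stays there.
- drawer (a joint): drawer of the grey steel desk-top unit (fixed, 300 mm deep, 280 wide, 80 high; letter tray on its rear, to 128 mm): 0 shut, 0.14 m pulled out to its stop; slides with 1 to 2 N, stays where left, carries its contents along. Inner floor 12 mm above the desk, 250 mm wide; side walls 42 mm, front panel 61 mm above that floor; 12 mm dividers part its front into two halves, each 150 mm long.
- drawer_handle (a point): middle of the drawer's bar handle: a round bar 11 mm thick, 120 mm long along this point's y axis, 62 mm above the desk, 35 mm in front of the drawer's front panel. The drawer pulls out along this point's -x axis. Can be pinched from above, one finger on either side.
- printer: grey label printer, fixed, 220 mm (x) by 195 mm (y): key pad at its -x side, housing 90 mm high with the cover's hinge along its -y side, tape outlet in its +y side; between them the cassette bay, sunk in a flat deck 56 mm above the desk. Deck clear to 60 mm either way in x from the bay's middle. Origin: on the desk below the bay's middle.
- bay (a point): middle of the bay's floor, 34 mm above the desk and 22 mm below the deck. The bay, 51 mm along the printer's x and 93 mm along its y, has a 3 mm lead-in and, at the +y end, a notch for the nose, so the cassette goes in one way: from above, upright, its x along the printer's y. Home: the cassette's origin is at this point, its top 82 mm above the desk.
- clips (a point): midway between two sprung white clips in the bay's long sides, 4.5 mm above its floor. They stop a cassette set in lightly about 9 mm short of the floor (its top about 91 mm above the desk); 6 to 14 N from above take it past them to the floor, where they hold it.
- cover_hinge (a point): middle of the cover's hinge axis, which runs along the printer's x, 94 mm above the desk and 70 mm to the printer's -y side of the bay's middle.
- cover (a joint): cover angle in rad: 0 shut (level), pi/2 upright; starts at 1.75 to 2.0, leaning away from the bay (stop 2.05). Stays while leaning back; brought forward past upright it sinks slowly shut. On a cassette standing on the clips it stays ajar at about 0.13, its press bar (70 mm from the hinge) on the cassette; 4 to 9 N down at its free edge drive the cassette home, the cover then at 0.
- cover_edge (a point): middle of the cover's free edge, on its outer face (the upper one when shut, then 97 mm above the desk). The cover: black frame with clear window, 124 mm wide, 130 mm from hinge axis to free edge plus an 8 mm thumb tab, 5 mm thick, outer face 3 mm beyond the axis, side skirts 24 mm deep on the inner face. Push it anywhere on the outer face.
- mug: white mug, 82 mm wide, 95 mm high; origin at the middle of its underside. Leave alone.
- keys: bunch of keys with a black fob, about 125 mm long, 12 mm high; origin near its middle, at the underside. Leave alone.
- stapler: black stapler 140 x 34 mm, 52 mm high; origin at the middle of its underside. Leave alone.
- tape_dispenser: black tape dispenser 140 x 52 mm, 78 mm high; origin at the middle of its underside. Leave alone.
- radio: black two-way radio standing in its charger: 34 x 40 mm, 118 mm high, antenna up to 233 mm above its underside; origin at the middle of its underside, 14 mm above the desk. Leave alone.

How it is judged:
On the way, in this order (a step that is already met when the one before it is completed fails the run):
1. the drawer is pulled out to its stop (value of joint drawer above 0.132 m), for 0.1 s.
2. the larger cassette sits upright in the bay, at least down to the clips (horizontal distance between cassette and bay below 0.004 m and z of cassette in the frame of bay below 0.014 m and angle between cassette's own z axis and vertical below 0.12 rad), for 0.2 s.
At the end, for the whole second after the job is handed in: The cover is shut (within 0.04 rad of its stop), the larger cassette rests upright (within 0.06 rad) and still in the bay, within 4 mm of its middle and within 3 mm of its floor; the drawer is still out by more than 115 mm with the small cassette lying in it (value of joint cover below 0.04 rad and horizontal distance between cassette and bay below 0.004 m and z of cassette in the frame of bay below 0.003 m and angle between cassette's own z axis and vertical below 0.06 rad and linear speed of cassette below 0.01 m/s and value of joint drawer above 0.115 m and height (world z) of small_cassette below 0.03 m and horizontal distance between small_cassette and drawer_handle below 0.22 m); the robot touches nothing.
It fails at once if the small cassette is lifted out of the drawer (height (world z) of small_cassette above 0.055 m).
It fails at once if something else on the desk is pushed more than 40 mm or the mug or radio is knocked over (distance of any of mug, keys, stapler, tape_dispenser, radio from where it was at the start of the episode above 0.04 m or angle between any of mug, radio's own z axis and vertical above 0.5 rad).
It also fails if it takes over 72 s, if anything falls off the work surface, if the arm or the gripper's body presses on something with over 40 N, if the wrist force passes 120 N, or if a joint passes its speed limit or range.

### The arm

A 6-joint arm with a two-finger parallel gripper is mounted at the origin on the work surface. World frame = base frame: x ahead of the robot, y to its left, z up, the work surface at z = 0. Lengths are in m, angles in rad, forces in N, time in s.
With the tool pointing down it reaches from about 0.375 to 0.825 m from the base axis. Payload 5.5 kg.
Tool frame: the origin (TCP) lies at the very end of the fingers, on their centre line; the grasp point (between the pads) lies 19 mm behind it; z points along the fingers, y is the direction in which the jaws open and shut (so a half turn about z gives the same grasp; the last joint's range is limited). The gripper opens to 85 mm and grips with 20 to 120 N. Pads are 22 mm wide; open, the fingers measure 114 mm over their backs; the gripper's body (76 mm by 85 mm) begins 54 mm behind the grasp point. The pads swing forward as they close: fully open they stand 13 mm farther back than shut.
Start: joints at [-1.186, 0.314, -0.047, 1.21, 0, 1.571], TCP at [0.225, -0.556, 0.231] pointing down, gripper open.
Joint ranges: [-2.67, 2.67], [-0.69, 1.73], [-1.03, 1.25], [-2.08, 2.16], [-1.42, 1.45], [-3.14, 3.14]. Speed limits (rad/s): [2.39, 2.39, 3.01, 3.14, 3.14, 3.14].

### API

Orientations are given as a unit quaternion [x, y, z, w].
In Python, from workcell import get_obs, get_image, calibration, env gives the robot as it stands.
- The arm moves only by the tool jog_arm, never from a script. Its arguments are lists of equal length, an entry for each row: "rotation": the turn, a rotation vector about the world's x, y, z in rad, a list of three; "delta_pos": the shift along the world's x, y, z in m, a list of three; "gripper": the opening, from 0 (shut) to 1 (fully open). In form: {"rotation": [[wx, wy, wz], ...], "delta_pos": [[x, y, z], ...], "gripper": [gripper, ...]}. A call has 1 to 20 rows; each row shifts and turns the commanded pose from where the row before left it; what a row does not reach is not made up. A row lasts 1/10 s, in which the tool goes at most 50 mm and 8.59 degrees, less where a joint would pass 70% of its speed; a pose out of reach is approached as far as the arm can. A call with a gripper value outside its range is refused whole. The fingers move at their own pace and stop on an object; the grip force is fixed at half the most. Time passes only in rows, so rows that do not move let the fingers close. It gives the time, the measured TCP pose, the force and the opening at its end, in the units of the state.
- get_obs(): the state, without advancing time (a new reading comes with each control period).
- get_image(name): name is "scene" or "top"; returns (picture, depth): 480x640x3 uint8, red, green, blue; 480x640 float32, m along the optical axis (not along the pixel's ray), 0 where there is no reading.
- calibration(name): a dict with "fx", "fy", "cx", "cy" (pixels), "dist" ([k1, k2, p1, p2, k3] as OpenCV has them; the pictures are not rectified), "R" (3x3) and "t" (3): a world point X has camera coordinates R X + t. Camera axes: x right, y down, z forward; pixel columns grow to the right and rows downward; lengths in m; the calibration is good to about 2 mm. A picture is of the moment at which its call begins. calibration takes no time and is no camera call.
- env.close_job(): hands the job in, once; it reports no verdict.
The state is a dict: "time": time; "q": joint angles; "qd": joint speeds; "tau": joint torques, N m; "tcp_pos": TCP position; "tool_rot": TCP orientation; "wrist_force": force on the tool from outside, world axes, zero at the start; "torque": the same for the moment, N m; "finger_gap": opening from 0.0 (shut) to 1.0 (fully open).
Only numpy, scipy, OpenCV 4.12 (cv2) and the standard library are available. Lean on these libraries where they do the work, as an engineer would, in place of code of your own. Each camera call takes 0.05 s, during which the arm holds its last target. There are 200 camera calls.

## Working session

There is one attempt and no reset: what is moved stays moved. The work goes in short steps, Python scripts to look and compute and a tool call to move; the robot and the scene stay as the last step left them, time stands still between calls to the robot, and variables do not carry over. Pictures are saved under pics/ and viewed, about 8 in all and at most 12, crops included, and the job is handed in when it is done.

Besides the shell and the picture viewer there is one more tool, called after "Request:" as name(argument=value, ...) on one line, values as JSON. jog_arm: Moves the arm, as the interface text tells. Its arguments: {"type":"object","properties":{"rotation":{"type":"array","items":{"type":"array","items":{"type":"number"}}},"delta_pos":{"type":"array","items":{"type":"array","items":{"type":"number"}}},"gripper":{"type":"array","items":{"type":"number"}}},"required":["rotation","delta_pos","gripper"]}

```bash
mkdir -p pics
cat > h.py <<'E'
import numpy as np, cv2
from workcell import get_obs, get_image, calibration, env
def KD(n):
    c=calibration(n); return np.array([[c['fx'],0,c['cx']],[0,c['fy'],c['cy']],[0,0,1.]]),np.array(c['dist'],float),np.array(c['R']),np.array(c['t'])
def ray(n,uv,z):
    K,D,R,t=KD(n); p=cv2.undistortPoints(np.array(uv,float).reshape(-1,1,2),K,D)[:,0]
    d=np.c_[p,np.ones(len(p))]@R; o=-R.T@t
    return o+d*((z-o[2])/d[:,2])[:,None]
def cloud(n,dep):
    K,D,R,t=KD(n); v,u=np.mgrid[:480,:640]
    p=cv2.undistortPoints(np.stack([u,v],-1).reshape(-1,1,2).astype(float),K,D)[:,0]
    X=(np.c_[p,np.ones(len(p))]*dep.reshape(-1,1)-t)@R
    X[dep.ravel()==0]=np.nan
    return X.reshape(480,640,3)
def snap(n,tag):
    im,d=get_image(n); cv2.imwrite(f'pics/{tag}.png',im[...,::-1]); np.savez(f'pics/{tag}.npz',im=im,d=d); return im,d
E
python3 - <<'E'
from h import *
for n in('top','scene'):
    im,d=snap(n,n+'0'); K,D,R,t=KD(n); print(n,K[0,0],D,-R.T@t,R[2],(d==0).mean())
print(get_obs())
E
```

```text
top 529.4310403887262 [0.04136443 0.         0.         0.         0.        ] [ 0.38609803 -0.03150807  1.42275919] [ 0.18890105  0.01039469 -0.98194111] 0.004166666666666667
scene 601.5114689878314 [-0.20326168  0.          0.          0.          0.        ] [ 1.58528406 -0.04234641  1.41106536] [-0.58733098  0.00796216 -0.80930768] 0.004111328125
{'time': 0.1, 'q': array([-1.18602429e+00,  3.14187604e-01, -4.79556597e-02,  1.21021476e+00,
        1.45380249e-05,  1.57082153e+00]), 'qd': array([ 8.63308130e-04, -1.17754140e-03,  1.55613433e-03, -9.13009455e-05,
        1.78016371e-04,  5.13487480e-04]), 'tau': array([ 1.59792703e-04, -5.40767062e+01,  3.40540552e+01,  1.12293204e-02,
       -6.74545936e-05,  1.18179565e-05]), 'tcp_pos': array([ 0.22501926, -0.55564976,  0.2305117 ]), 'tool_rot': array([ 9.81552930e-01,  1.91189004e-01, -1.42174334e-04, -7.67831590e-04]), 'wrist_force': array([-0.06202367, -0.57200964,  0.30379466]), 'torque': array([-0.00298527, -0.003853  , -0.00945793]), 'finger_gap': 0.9999091176952539}
```

View pics/top0.png

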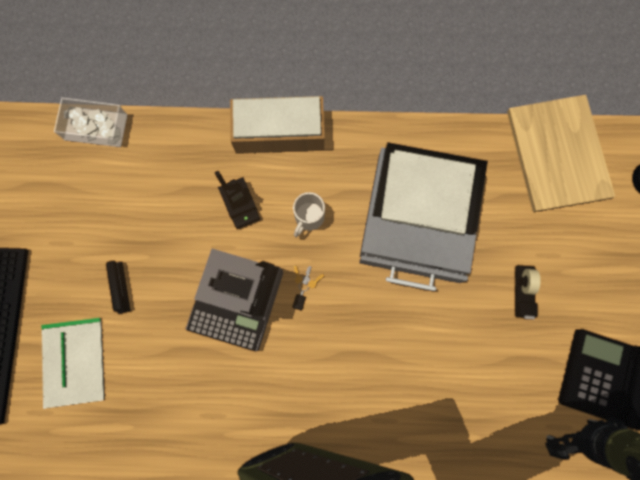

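View pics/scene0.png

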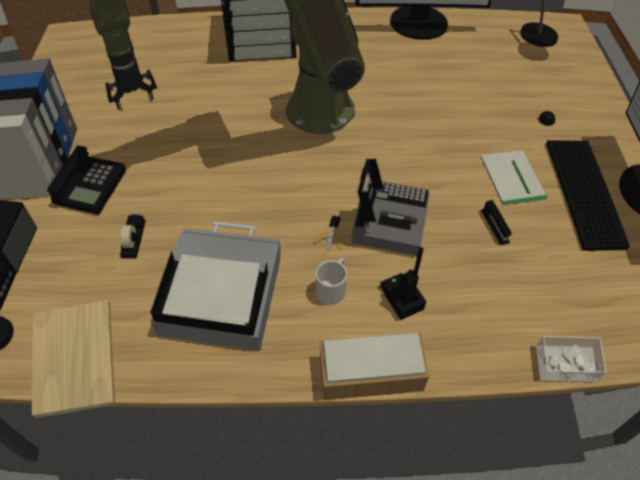

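Top view (up = +x, left = +y): handle bar about (390,280)–(437,289), drawer unit above it. The printer is at (235,300), bay (dark) at about (232,283), cover at (265,290) leaning right; keys (303,290), mug (309,210), radio (238,200).

Run:
```python
from h import *
f=np.load('pics/top0.npz'); im=f['im']; X=cloud('top',f['d'])
# handle
sub=np.zeros((480,640),bool); sub[262:298,380:445]=1
m=sub&(X[...,2]>.045)&(X[...,2]<.075)
hsv=cv2.cvtColor(im,cv2.COLOR_RGB2HSV)
m2=sub&(hsv[...,1]<60)&(hsv[...,2]>110)
for q in(m,m2):
    v,u=np.nonzero(q); print(len(u),u.min(),u.max(),v.min(),v.max(),np.nanmedian(X[q],0))
# bar ends by rays
r=ray('top',[(388,281),(437,290)],.062); print('handle ends',r,np.linalg.norm(r[0]-r[1]),r.mean(0),np.arctan2(*(r[0]-r[1])[[1,0]]))
# drawer unit front top edge
print('unit front',ray('top',[(362,263),(469,281)],.08)); print('unit size', )
# printer deck
s2=np.zeros((480,640),bool); s2[245:355,180:285]=1
d=s2&(abs(X[...,2]-.056)<.008)
print('deck rect',cv2.minAreaRect(X[d][:,:2].astype(np.float32)), d.sum())
k=ray('top',[(214,250),(187,330),(257,349)],.056); print(k)
c=[]
for b,(y0,y1,x0,x1) in {'pr':(240,355,180,320),'dr':(225,300,350,490)}.items():
    c.append(cv2.resize(im[y0:y1,x0:x1],None,fx=5.5 if b=='pr' else 5.5,fy=5.5,interpolation=cv2.INTER_CUBIC)[:,:770])
cv2.imwrite('pics/c0.png',cv2.resize(np.vstack([c[0],np.zeros((0,770,3),np.uint8)]),None,fx=.9,fy=.9)[...,::-1])
for p in[(232,283),(225,275),(222,262),(270,290),(265,270),(260,310),(255,265)]: print(p,X[p[1],p[0]].round(3))
```

```text
577 380 444 262 290 [ 0.57437959 -0.26612526  0.068387  ]
672 380 444 262 290 [ 0.58103659 -0.28104859  0.07114369]
handle ends [[ 0.55420011 -0.20346357  0.062     ]
 [ 0.53424522 -0.32872274  0.062     ]] 0.12683870498959504 [ 0.54422267 -0.26609315  0.062     ] 1.4128150472263055
unit front [[ 0.59663377 -0.13474132  0.08      ]
 [ 0.55729178 -0.40583017  0.08      ]]
unit size
deck rect ((0.49996238946914673, 0.19478514790534973), (0.19662146270275116, 0.2200087457895279), 74.49334716796875) 4366
[[0.6254074  0.2516006  0.056     ]
 [0.41727566 0.3069861  0.056     ]
 [0.37407436 0.12685452 0.056     ]]
(232, 283) [0.542 0.203 0.033]
(225, 275) [0.563 0.223 0.033]
(222, 262) [0.593 0.228 0.06 ]
(270, 290) [0.52  0.097 0.093]
(265, 270) [0.564 0.106 0.143]
(260, 310) [0.47  0.12  0.093]
(255, 265) [0.588 0.142 0.057]
```

View pics/c0.png

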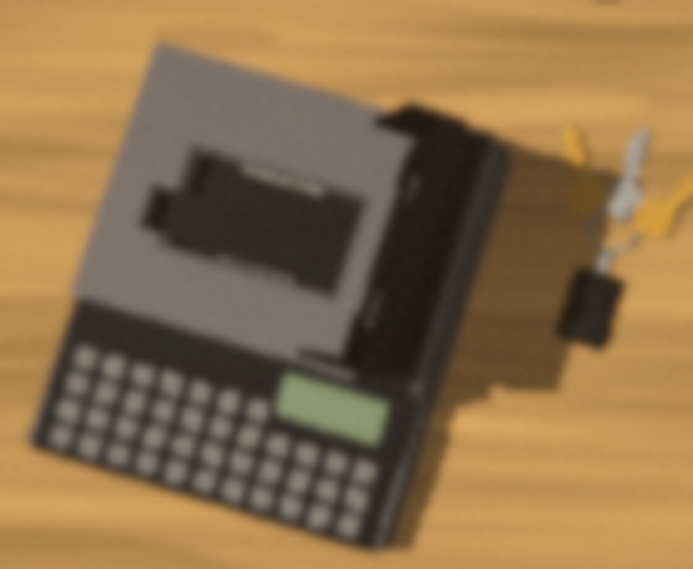

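Crop: bay outline corners at about (192,148), (365,195), (335,295), (165,235), with the nose notch at (155,205) on the left (+y). The clips are white on the long sides, the keys at (620,200). The printer yaw is about −0.265. Refining the bay outline and the bar line.

Run:
```python
from h import *
f=np.load('pics/top0.npz'); im=f['im']; g=cv2.cvtColor(im,cv2.COLOR_RGB2GRAY); X=cloud('top',f['d'])
# bay: below-deck pixels by depth, and dark pixels
W=np.zeros((480,640),bool); W[266:304,206:256]=1
for nm,m in(('dark',W&(g<70)),('deep',W&(X[...,2]<.046))):
    n,l,s,c=cv2.connectedComponentsWithStats(m.astype(np.uint8)); 
    i=l[283,232]; v,u=np.nonzero(l==i); P=ray('top',np.c_[u,v],.056)[:,:2]
    a=-.265; ex=np.array([np.cos(a),np.sin(a)]); ey=np.array([-ex[1],ex[0]])
    px,py=P@ex,P@ey; q=np.percentile(px,[1,99]); r=np.percentile(py,[1,99])
    print(nm,len(u),'px',q,q[1]-q[0],'py',r,r[1]-r[0],cv2.minAreaRect(P.astype(np.float32)))
    # mid of shell: clear of notch along y
# deck rect edges in printer frame -> deck centre
D=np.zeros((480,640),bool); D[245:355,180:285]=1
D&=abs(X[...,2]-.056)<.008
P=X[D][:,:2]; print('deck frame ext',np.percentile(P@ex,[.5,99.5]),np.percentile(P@ey,[.5,99.5]))
# bar line
for n,box,tag in(('top',(272,296,392,434),'top0'),('scene',(216,236,216,252),'scene0')):
    im=np.load(f'pics/{tag}.npz')['im']; h=cv2.cvtColor(im,cv2.COLOR_RGB2HSV)
    y0,y1,x0,x1=box; sat=h[y0:y1,x0:x1,1].astype(float)
    L=[]
    for j in range(x1-x0):
        w=np.clip(110-sat[:,j],0,None)
        if n=='top': # bar = lowest desaturated run
            k=np.nonzero(w>30)[0]
            if len(k)==0: continue
            e=k[-1]; rr=np.arange(max(e-3,0),min(e+2,len(w)))
        else:
            k=np.nonzero(w>30)[0]
            if len(k)==0: continue
            e=k[0]; rr=np.arange(max(e-1,0),e+4)
        L.append((x0+j,y0+(rr*w[rr]).sum()/w[rr].sum()))
    P=ray(n,L,.064); c=np.polyfit(P[:,1],P[:,0],1); res=P[:,0]-np.polyval(c,P[:,1]); ok=abs(res)<.006; c=np.polyfit(P[ok,1],P[ok,0],1)
    print(n,'x at y=-.266',np.polyval(c,-.266),'slope',c[0],'n',ok.sum(),len(L),P[:,1].min(),P[:,1].max())
```

```text
dark 703 px [0.44139576 0.49009587] 0.04870010308461703 py [0.28524554 0.38933274] 0.10408719813425638 ((0.5380415916442871, 0.20397886633872986), (0.10650935024023056, 0.051323868334293365), 74.32891845703125)
deep 721 px [0.44161693 0.49034075] 0.04872381970930251 py [0.28525793 0.38919882] 0.10394088424059528 ((0.5385282635688782, 0.20421701669692993), (0.10738299041986465, 0.05040886625647545), 74.57791900634766)
deck frame ext [0.3231487  0.54046767] [0.22120871 0.41448356]
top x at y=-.266 0.5464630111458008 slope 0.17645282132965562 n 42 42 -0.31817175134780246 -0.2134833766677787
scene x at y=-.266 0.5464340031473385 slope 0.17600988307372023 n 36 36 -0.31307923400322196 -0.21211208372928597
```

Request:
jog_arm(rotation=[[0,0,0.0863],[0,0,0.0863],[0,0,0.0863],[0,0,0.0863],[0,0,0.0863],[0,0,0.0863],[0,0,0.0863],[0,0,0.0863],[0,0,0.0863],[0,0,0.0863],[0,0,0.0863],[0,0,0.0863],[0,0,0]], delta_pos=[[0.0266,0.0241,0],[0.0266,0.0241,0],[0.0266,0.0241,0],[0.0266,0.0241,0],[0.0266,0.0241,0],[0.0266,0.0241,0],[0.0266,0.0241,0],[0.0266,0.0241,0],[0.0266,0.0241,0],[0.0266,0.0241,0],[0.0266,0.0241,0],[0.0266,0.0241,0],[0,0,0]], gripper=[0.3,0.3,0.3,0.3,0.3,0.3,0.3,0.3,0.3,0.3,0.3,0.3,0.3])

```text
time: 1.4
tcp_pos: [0.5469, -0.2639, 0.2305]
tool_rot: [0.756, 0.654, 0.001, -0.0]
wrist_force: [-0.3, -0.3, -0.6]
finger_gap: 0.299
```

Request:
jog_arm(rotation=[[0,0,-0.03],[0,0,0],[0,0,0],[0,0,0],[0,0,0],[0,0,0],[0,0,0],[0,0,0],[0,0,0],[0,0,0],[0,0,0]], delta_pos=[[0,-0.002,-0.035],[0,0,-0.035],[0,0,-0.035],[0,0,-0.035],[0,0,-0.025],[0,0,-0.02],[0,0,0],[0,0,0],[0,0,0],[0,0,0],[0,0,0]], gripper=[0.3,0.3,0.3,0.3,0.3,0.3,0.3,0,0,0,0])

```text
time: 2.5
tcp_pos: [0.5444, -0.2693, 0.0468]
tool_rot: [0.768, 0.64, -0.0, 0.0]
wrist_force: [-0.6, -1.2, -6.1]
finger_gap: 0.102
```

Request:
jog_arm(rotation=[[0,0,0],[0,0,0],[0,0,0],[0,0,0],[0,0,0],[0,0,0],[0,0,0],[0,0,0],[0,0,0],[0,0,0],[0,0,0]], delta_pos=[[-0.009,0.0016,0],[-0.0177,0.0031,0],[-0.0177,0.0031,0],[-0.0177,0.0031,0],[-0.0177,0.0031,0],[-0.0177,0.0031,0],[-0.0177,0.0031,0],[-0.0167,0.0029,0],[-0.009,0.0016,0],[0,0,0],[0,0,0]], gripper=[0,0,0,0,0,0,0,0,0,0,0])

```text
time: 3.6
tcp_pos: [0.4163, -0.2466, 0.0488]
tool_rot: [0.767, 0.641, 0.009, 0.009]
wrist_force: [37.6, -3.7, -36.0]
finger_gap: 0.096
```

Run:
```python
from h import *
o=get_obs(); print(o['tcp_pos'],o['wrist_force'],o['torque'],o['q'])
im,d=snap('scene','s1'); t,_=snap('top','t1')
a=cv2.resize(im[180:350,140:300],None,fx=3,fy=3,interpolation=3); b=cv2.resize(t[200:360,340:500],None,fx=3,fy=3,interpolation=3)
c=np.zeros((510,800,3),np.uint8); c[:510,:400]=cv2.resize(a,(400,510)); c[:480,400:]=cv2.resize(b,(400,480)); cv2.imwrite('pics/c1.png',c[...,::-1])
```

```text
[ 0.41633643 -0.24659231  0.0487513 ] [ 37.59894892  -3.65724594 -35.96114317] [-0.70943493 -7.37116561  0.05228107] [-0.54218407  0.23841033 -0.60242447  0.70796207  0.01089775  1.20668444]
```

View pics/c1.png

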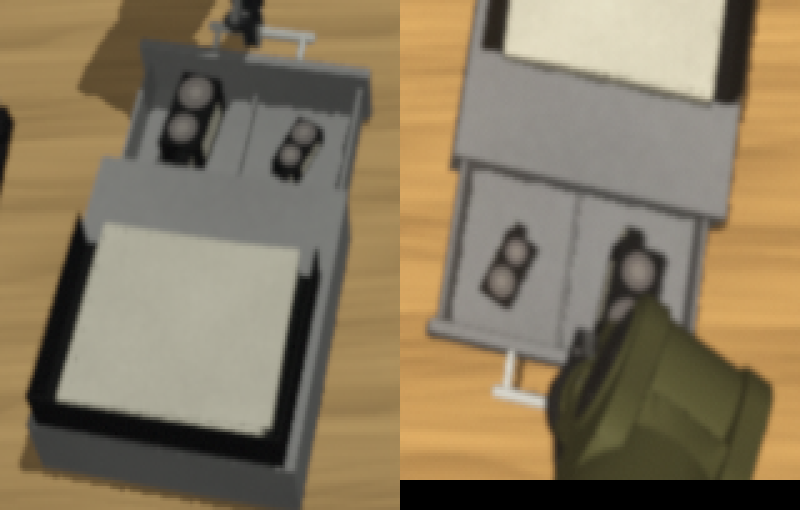

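The drawer is far out; the larger cassette is in the right (−y) half, nose to the back, and the small one is in the left half. Measuring the travel.

Run:
```python
from h import *
im=np.load('pics/s1.npz')['im']; h=cv2.cvtColor(im,cv2.COLOR_RGB2HSV)
# visible free bar portion in scene crop x 268..312 /2.5+140 ; y 30..45 /3+180
x0,x1,y0,y1=246,264,184,200
L=[]
for j in range(x0,x1):
    w=np.clip(110-h[y0:y1,j,1].astype(float),0,None); k=np.nonzero((w>30)&(h[y0:y1,j,2]>90))[0]
    if len(k)==0: continue
    rr=np.arange(max(k[0]-1,0),min(k[0]+4,y1-y0)); L.append((j,y0+(rr*w[rr]).sum()/w[rr].sum()))
P=ray('scene',L,.064); print(np.round(L,1).tolist()); print(P[:,:2].round(4).tolist())
n=np.array([.985,-.174]); old=np.array([.5464,-.266])
print('travel',np.median((old-P[:,:2])@n))
```

```text
[[246.0, 189.8], [247.0, 190.3], [248.0, 190.4], [249.0, 190.5], [250.0, 190.6], [251.0, 190.6], [252.0, 190.7], [253.0, 190.7], [254.0, 190.8], [255.0, 190.8], [256.0, 191.2], [257.0, 191.3], [258.0, 191.5], [259.0, 191.6], [260.0, 191.6], [261.0, 191.7], [262.0, 191.7], [263.0, 191.8]]
[[0.417, -0.2327], [0.4191, -0.2296], [0.4197, -0.2266], [0.4203, -0.2236], [0.4206, -0.2207], [0.4208, -0.2177], [0.4213, -0.2147], [0.4215, -0.2117], [0.4219, -0.2087], [0.4222, -0.2057], [0.4238, -0.2027], [0.4243, -0.1997], [0.4249, -0.1968], [0.4255, -0.1938], [0.4258, -0.1908], [0.426, -0.1878], [0.4263, -0.1849], [0.4266, -0.1819]]
travel 0.13199895231893194
```

Request:
jog_arm(rotation=[[0,0,0],[0,0,0],[0,0,0]], delta_pos=[[-0.004,0.0007,-0.001],[0,0,0],[0,0,0]], gripper=[0,0,0])

```text
time: 4.0
tcp_pos: [0.4163, -0.2466, 0.0488]
tool_rot: [0.767, 0.642, 0.011, 0.011]
wrist_force: [46.7, -3.3, -39.6]
finger_gap: 0.101
```

Request:
jog_arm(rotation=[[0,0,0],[0,0,0],[0,0,0],[0,0,0],[0,0,0],[0,0,0],[0,0,0]], delta_pos=[[0.005,-0.0009,0],[0,0,0],[0,0,0],[0.004,-0.0007,0],[0.004,-0.0007,0],[0,0,0],[0,0,0]], gripper=[0,0.3,0.3,0.3,0.3,0.3,0.3])

```text
time: 4.7
tcp_pos: [0.412, -0.2456, 0.0452]
tool_rot: [0.768, 0.641, -0.0, -0.0]
wrist_force: [-0.3, -0.1, 0.4]
finger_gap: 0.301
```

Request:
jog_arm(rotation=[[0,0,0],[0,0,0],[0,0,0],[0,0,0],[0,0,0],[0,0,0],[0,0,0],[0,0,0],[0,0,0],[0,0,0]], delta_pos=[[0,0,0.02],[0,0,0.035],[0,0,0.04],[0,0,0.04],[0,0.04,0.03],[0.01,0.045,0.02],[0.01,0.045,0],[0.01,0.045,0],[0,0.03,0],[0,0,0]], gripper=[0.3,0.3,0.3,0.3,0.3,0.6,0.9,0.9,0.9,0.9])

```text
time: 5.7
tcp_pos: [0.4419, -0.0381, 0.23]
tool_rot: [0.766, 0.642, 0.0, -0.001]
wrist_force: [0.4, -0.8, -0.5]
finger_gap: 0.9
```

Run:
```python
from h import *
im,_=snap('scene','s2'); t,d=snap('top','t2')
a=cv2.resize(im[175:260,180:300],(400,283),interpolation=3); b=cv2.resize(t[250:350,345:465],(400,333),interpolation=3)
c=np.zeros((560,800,3),np.uint8); c[:283,:400]=a; c[:333,400:]=b; 
e=cv2.resize(im[160:270,340:440],(300,270)[:2],interpolation=3) ; c[285:555,:300]=e
cv2.imwrite('pics/c2.png',c[...,::-1])
```

```text
(no output)
```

View pics/c2.png

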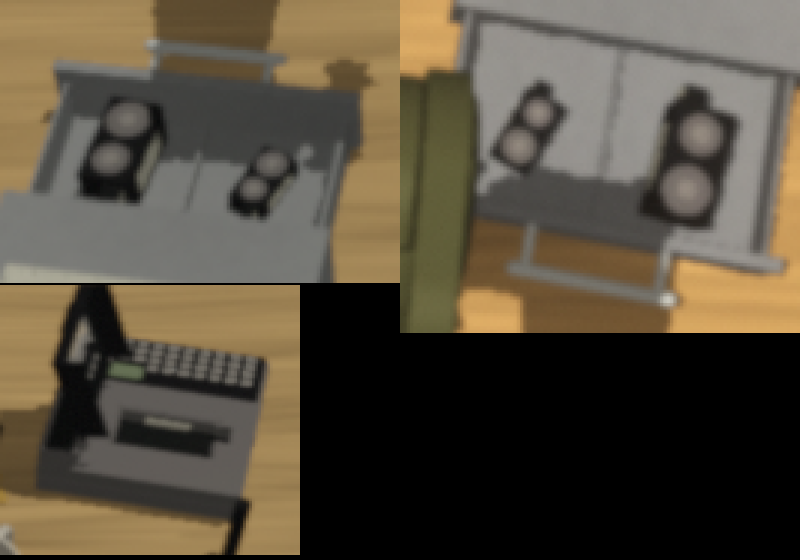

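The cassette sits in the −y half; its top face in the top crop has corners ≈(660,112), (740,122), (712,228), (642,212), and the nose is at (692,95). The small cassette is untouched. The bay is visible in the scene crop at (118,410)–(230,430).

Run:
```python
from h import *
f=np.load('pics/t2.npz'); im=f['im']; X=cloud('top',f['d']); g=cv2.cvtColor(im,cv2.COLOR_RGB2GRAY)
W=np.zeros((480,640),bool); W[274:320,414:450]=1
m=W&(X[...,2]>.045)&(X[...,2]<.075)
n,l,s,c=cv2.connectedComponentsWithStats(m.astype(np.uint8)); i=1+np.argmax(s[1:,4]); v,u=np.nonzero(l==i)
P=ray('top',np.c_[u,v],.06)[:,:2].astype(np.float32); print('depth rect',cv2.minAreaRect(P),len(u),np.nanmedian(X[m][:,2]))
# spool circles: bright in the top face
sp=m&(g>75); k=cv2.morphologyEx(sp.astype(np.uint8),cv2.MORPH_OPEN,np.ones((3,3)))
n,l,s,c=cv2.connectedComponentsWithStats(k); print('spools top',[(s[i].tolist(),c[i].round(1).tolist(),ray('top',[c[i]],.06)[0].round(4).tolist()) for i in range(1,n) if s[i,4]>30])
# scene spools
a=np.load('pics/s2.npz'); im2=a['im']; g2=cv2.cvtColor(im2,cv2.COLOR_RGB2GRAY); X2=cloud('scene',a['d'])
W=np.zeros((480,640),bool); W[200:237,202:231]=1
m2=W&(X2[...,2]>.045)&(X2[...,2]<.075); v,u=np.nonzero(m2); P=ray('scene',np.c_[u,v],.06)[:,:2].astype(np.float32); print('scene rect',cv2.minAreaRect(P),len(u))
k=cv2.morphologyEx((m2&(g2>75)).astype(np.uint8),cv2.MORPH_OPEN,np.ones((3,3)))
n,l,s,c=cv2.connectedComponentsWithStats(k); print('spools scene',[(s[i].tolist(),ray('scene',[c[i]],.06)[0].round(4).tolist()) for i in range(1,n) if s[i,4]>20])
# handle now
h=cv2.cvtColor(im2,cv2.COLOR_RGB2HSV); L=[]
for j in range(228,262):
    w=np.clip(110-h[182:200,j,1].astype(float),0,None); kk=np.nonzero(w>30)[0]
    if len(kk): rr=np.arange(max(kk[0]-1,0),min(kk[0]+4,18)); L.append((j,182+(rr*w[rr]).sum()/w[rr].sum()))
P=ray('scene',L,.064); nn=np.array([.985,-.174]); print('travel',np.percentile((np.array([.5464,-.266])-P[:,:2])@nn,[20,50,80]))
# bay, scene view
W=np.zeros((480,640),bool); W[200:232,374:420]=1
m=W&(X2[...,2]<.047)&(X2[...,2]>.02); n,l,s,c=cv2.connectedComponentsWithStats(m.astype(np.uint8)); i=1+np.argmax(s[1:,4]); v,u=np.nonzero(l==i)
P=ray('scene',np.c_[u,v],.056)[:,:2]; ex=np.array([np.cos(-.265),np.sin(-.265)]); ey=np.array([-ex[1],ex[0]])
print('bay scene',s[i],np.percentile(P@ex,[1,99]),np.percentile(P@ey,[1,99]))
# cover pose: top view points above hinge in printer frame
f=np.load('pics/top0.npz')
Xc=np.vstack([cloud('top',f['d'])[235:360,240:330].reshape(-1,3),X2[150:260,340:400].reshape(-1,3)]); q=Xc[(Xc[:,2]>.1)&(abs(Xc[:,:2]@ex-.466)<.075)]
py=q[:,:2]@ey; s=(py>.1)&(py<.3); 
for z in np.arange(.1,.26,.02):
    t=s&(abs(q[:,2]-z)<.01); print(round(z,2),t.sum(),np.percentile(py[t],[2,50,98]).round(3) if t.sum() else '')
```

```text
depth rect ((0.5186692476272583, -0.3172703981399536), (0.05272690951824188, 0.10472065955400467), 74.9927978515625) 772 0.060930764277343515
spools top [([429, 284, 13, 13, 128], [434.8, 290.0], [0.5344, -0.3236, 0.06]), ([423, 300, 16, 15, 176], [430.5, 306.9], [0.4908, -0.3117, 0.06])]
scene rect ((0.5138290524482727, -0.32141610980033875), (0.08570253103971481, 0.12831152975559235), 88.21768951416016) 622
spools scene [([212, 206, 12, 10, 94], [0.4895, -0.3122, 0.06]), ([208, 219, 10, 8, 66], [0.5325, -0.3242, 0.06])]
travel [0.13089332 0.13117433 0.13167122]
bay scene [378 212  39  19 424] [0.44626008 0.49337577] [0.28619794 0.38919657]
0.1 59 [0.246 0.261 0.281]
0.12 174 [0.253 0.259 0.281]
0.14 152 [0.248 0.258 0.277]
0.16 228 [0.242 0.251 0.27 ]
0.18 192 [0.236 0.246 0.265]
0.2 127 [0.231 0.246 0.261]
0.22 616 [0.224 0.232 0.252]
0.24 15 [0.223 0.226 0.251]
```

Bay: top gives px .4659, py low edge .2853; scene gives px .470 (back wall hidden), py low .2862. Cassette spools agree between views to 2 mm. The drawer travel comes out at only about 131 mm, although the pull ended against a hard 46 N, and the threshold is 132 mm. I'll check by pushing the front panel outward from inside, with the closed fingers above the divider.

Request:
jog_arm(rotation=[[0,0,0],[0,0,0],[0,0,0],[0,0,0],[0,0,0],[0,0,0],[0,0,0],[0,0,0],[0,0,0],[0,0,0],[0,0,0],[0,0,0],[0,0,0],[0,0,0],[0,0,0],[0,0,0],[0,0,0]], delta_pos=[[0.01,-0.041,0],[0.01,-0.041,0],[0.01,-0.041,0],[0.01,-0.041,0],[0.005,-0.041,0],[0,0,-0.04],[0,0,-0.04],[0,0,-0.04],[0,0,-0.035],[0,0,-0.02],[0,0,-0.01],[0,0,0],[-0.005,0.0009,0],[-0.005,0.0009,0],[-0.005,0.0009,0],[0,0,0],[0,0,0]], gripper=[0,0,0,0,0,0,0,0,0,0,0,0,0,0,0,0,0])

```text
time: 7.5
tcp_pos: [0.4784, -0.2451, 0.0478]
tool_rot: [0.768, 0.641, 0.004, 0.005]
wrist_force: [13.7, -1.8, -9.8]
finger_gap: -0.001
```

Request:
jog_arm(rotation=[[0,0,0],[0,0,0],[0,0,0],[0,0,0]], delta_pos=[[-0.005,0.0009,0],[-0.005,0.0009,0],[0,0,0],[0,0,0]], gripper=[0,0,0,0])

```text
time: 7.9
tcp_pos: [0.4783, -0.2454, 0.0503]
tool_rot: [0.767, 0.641, 0.009, 0.011]
wrist_force: [36.5, -5.2, -19.9]
finger_gap: -0.005
```

The stop is confirmed by two independent contacts, so the drawer is fully out. On to the cassette: centre ≈(.512,−.317), yaw ≈ −.265.

Request:
jog_arm(rotation=[[0,0,0],[0,0,0],[0,0,0],[0,0,0.14],[0,0,0.14],[0,0,0.14],[0,0,0.14],[0,0,0.14],[0,0,0.14],[0,0,0.14],[0,0,0.14],[0,0,0.14],[0,0,0.14],[0,0,0.086],[0,0,0],[0,0,0]], delta_pos=[[0.02,-0.0035,0],[0,0,0.03],[0,0,0.04],[0.004,-0.01,0.02],[0.004,-0.01,0],[0.004,-0.01,0],[0.004,-0.01,0],[0.004,-0.01,0],[0.004,-0.01,0],[0.004,-0.01,0],[0,-0.005,0],[0,0,0],[0,0,0],[0,0,0],[0,0,0],[0,0,0]], gripper=[0,0,0,0.75,0.75,0.75,0.75,0.75,0.75,0.75,0.75,0.75,0.75,0.75,0.75,0.75])

```text
time: 9.5
tcp_pos: [0.5106, -0.3202, 0.1362]
tool_rot: [0.133, 0.991, -0.0, 0.001]
wrist_force: [0.1, -0.3, 0.2]
finger_gap: 0.75
```

Request:
jog_arm(rotation=[[0,0,0],[0,0,0],[0,0,0],[0,0,0],[0,0,0],[0,0,0],[0,0,0],[0,0,0],[0,0,0],[0,0,0]], delta_pos=[[0.001,0.003,-0.03],[0,0,-0.03],[0,0,-0.025],[0,0,-0.012],[0,0,-0.007],[0,0,0],[0,0,0],[0,0,0],[0,0,0],[0,0,0]], gripper=[0.75,0.75,0.75,0.75,0.75,0.75,0.4,0.4,0.4,0.4])

```text
time: 10.5
tcp_pos: [0.5126, -0.3178, 0.0327]
tool_rot: [0.132, 0.991, -0.001, 0.001]
wrist_force: [-0.7, -0.4, 5.7]
finger_gap: 0.552
```

Gripped (47 mm). Lift well above the cover's top (0.24 m), then across and a quarter turn.

Request:
jog_arm(rotation=[[0,0,0],[0,0,0],[0,0,0],[0,0,0],[0,0,0],[0,0,0],[0,0,0],[0,0,0],[0,0,0]], delta_pos=[[0,0,0.015],[0,0,0.03],[0,0,0.04],[0,0,0.04],[0,0,0.04],[0,0,0.04],[0,0,0.04],[0,0,0.03],[0,0,0]], gripper=[0.4,0.4,0.4,0.4,0.4,0.4,0.4,0.4,0.4])

```text
time: 11.4
tcp_pos: [0.5132, -0.3182, 0.3115]
tool_rot: [0.132, 0.991, -0.002, 0.004]
wrist_force: [1.2, 0.3, -0.7]
finger_gap: 0.553
```

Request:
jog_arm(rotation=[[0,0,0.12],[0,0,0.12],[0,0,0.12],[0,0,0.12],[0,0,0.12],[0,0,0.12],[0,0,0.12],[0,0,0.12],[0,0,0.12],[0,0,0.12],[0,0,0.12],[0,0,0.12],[0,0,0.127],[0,0,0],[0,0,0]], delta_pos=[[0.002,0.02,0],[0.002,0.035,0],[0.002,0.043,0],[0.002,0.043,0],[0.002,0.043,0],[0.002,0.043,0],[0.002,0.043,0],[0.002,0.043,0],[0.002,0.043,0],[0.002,0.043,0],[0.002,0.043,0],[0.002,0.04,0],[0.001,0.033,0],[0,0,0],[0,0,0]], gripper=[0.4,0.4,0.4,0.4,0.4,0.4,0.4,0.4,0.4,0.4,0.4,0.4,0.4,0.4,0.4])

```text
time: 12.9
tcp_pos: [0.5358, 0.1982, 0.3049]
tool_rot: [-0.606, 0.795, 0.0, -0.001]
wrist_force: [0.4, 0.7, -2.6]
finger_gap: 0.55
```

Run:
```python
from h import *
o=get_obs(); print(o['tcp_pos'],o['tool_rot'],o['wrist_force'],o['finger_gap'])
im,d=snap('scene','s3'); t,d=snap('top','t3')
c=np.zeros((480,800,3),np.uint8); c[:,:400]=cv2.resize(im[100:244,330:450],(400,480),interpolation=3); c[:,400:]=cv2.resize(t[190:334,190:310],(400,480),interpolation=3)
cv2.imwrite('pics/c3.png',c[...,::-1])
```

```text
[0.53576241 0.19823112 0.30491991] [-6.06097961e-01  7.95389240e-01  5.96498232e-05 -1.10240631e-03] [ 0.39580285  0.71236036 -2.59824792] 0.5502924409688872
```

View pics/c3.png

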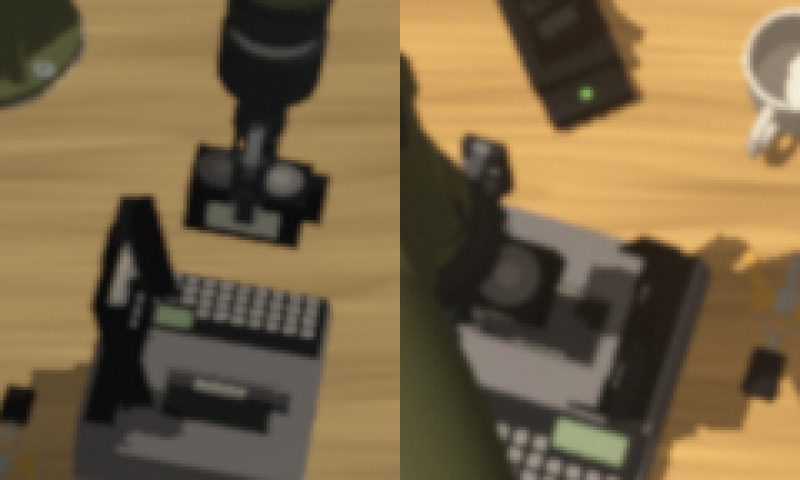

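Scene crop: the cassette hangs level in the gripper, tail (185,225), nose to the right (325,200), i.e. towards the outlet. Bay at (165,375)–(290,400).

Run:
```python
from h import *
ex=np.array([np.cos(-.267),np.sin(-.267)]); ey=np.array([-ex[1],ex[0]])
tcp=np.array([.5358,.1982]); print('tcp p',tcp@ex,tcp@ey)
for n,tag,W in(('scene','s3',(140,176,383,432)),('top','t3',(255,290,205,242))):
    f=np.load(f'pics/{tag}.npz'); X=cloud(n,f['d']); y0,y1,x0,x1=W
    S=X[y0:y1,x0:x1].reshape(-1,3); q=S[(S[:,2]>.275)&(S[:,2]<.35)]
    px,py=q[:,:2]@ex,q[:,:2]@ey
    print(n,len(q),'z',np.percentile(q[:,2],[2,98]),'px',np.percentile(px,[1,99]),'py',np.percentile(py,[.5,1,3,97,99,99.5]))
p=ray('scene',[(385.5,167.5),(419.1,173.5)],.285)[:,:2]; print('bottom corners px',p@ex,'py',p@ey)
p=ray('scene',[(385.5+.8,144),],.333)[:,:2]; print(p@ex,p@ey)
```

```text
tcp p 0.46452199045605247 0.3325420279945787
scene 847 z [0.28658719 0.33704588] px [0.44360035 0.50270371] py [0.28575117 0.28611412 0.28790919 0.38604147 0.38900049 0.39000438]
top 524 z [0.29209185 0.33813447] px [0.43483339 0.49320405] py [0.28441828 0.28447439 0.28469771 0.32115128 0.3235264  0.32420544]
bottom corners px [0.48565294 0.48533536] py [0.28904652 0.37571706]
[0.45013532] [0.28107375]
```

Request:
jog_arm(rotation=[[0,0,0],[0,0,0],[0,0,0],[0,0,0],[0,0,0],[0,0,0],[0,0,0],[0,0,0],[0,0,0],[0,0,0]], delta_pos=[[0.0022,0.0004,-0.025],[0,0,-0.04],[0,0,-0.04],[0,0,-0.04],[0,0,-0.03],[0,0,-0.02],[0,0,-0.015],[0,0,-0.01],[0,0,0],[0,0,0]], gripper=[0.4,0.4,0.4,0.4,0.4,0.4,0.4,0.4,0.4,0.4])

```text
time: 14.0
tcp_pos: [0.5391, 0.1978, 0.0868]
tool_rot: [-0.605, 0.796, -0.0, 0.0]
wrist_force: [0.1, 0.9, -1.4]
finger_gap: 0.546
```

Request:
jog_arm(rotation=[[0,0,0],[0,0,0],[0,0,0],[0,0,0]], delta_pos=[[0,0,-0.004],[0,0,-0.004],[0,0,-0.003],[0,0,0]], gripper=[0.4,0.4,0.4,0.4])

```text
time: 14.4
tcp_pos: [0.5385, 0.1985, 0.0751]
tool_rot: [-0.606, 0.795, 0.0, -0.0]
wrist_force: [-0.2, 0.5, -1.4]
finger_gap: 0.55
```

Request:
jog_arm(rotation=[[0,0,0],[0,0,0],[0,0,0],[0,0,0]], delta_pos=[[0,0,-0.003],[0,0,-0.003],[0,0,-0.003],[0,0,0]], gripper=[0.4,0.4,0.4,0.4])

```text
time: 14.8
tcp_pos: [0.5374, 0.1995, 0.0725]
tool_rot: [-0.606, 0.795, 0.001, 0.001]
wrist_force: [-25.0, -3.2, 55.1]
finger_gap: 0.549
```

Request:
jog_arm(rotation=[[0,0,0],[0,0,0],[0,0,0],[0,0,0],[0,0,0],[0,0,0]], delta_pos=[[0,0,0.006],[0,0,0.004],[-0.0025,0,0],[0,0,0],[0,0,-0.004],[0,0,-0.002]], gripper=[0.4,0.4,0.4,0.4,0.4,0.4])

```text
time: 15.4
tcp_pos: [0.5357, 0.1981, 0.0691]
tool_rot: [-0.606, 0.796, 0.0, -0.001]
wrist_force: [0.6, 0.4, -1.2]
finger_gap: 0.551
```

Request:
jog_arm(rotation=[[0,0,0],[0,0,0],[0,0,0]], delta_pos=[[0,0,-0.002],[0,0,-0.0015],[0,0,0]], gripper=[0.4,0.4,0.4])

```text
time: 15.7
tcp_pos: [0.536, 0.1983, 0.0663]
tool_rot: [-0.606, 0.796, 0.0, -0.0]
wrist_force: [0.3, -0.5, -0.7]
finger_gap: 0.552
```

It slid in freely. A few mm more to the clips.

Request:
jog_arm(rotation=[[0,0,0],[0,0,0],[0,0,0]], delta_pos=[[0,0,-0.002],[0,0,-0.0015],[0,0,0]], gripper=[0.4,0.4,0.4])

```text
time: 16.0
tcp_pos: [0.5356, 0.1987, 0.0633]
tool_rot: [-0.606, 0.795, 0.001, -0.0]
wrist_force: [-3.0, 1.5, 2.2]
finger_gap: 0.552
```

Request:
jog_arm(rotation=[[0,0,0],[0,0,0],[0,0,0],[0,0,0],[0,0,0],[0,0,0],[0,0,0],[0,0,0],[0,0,0],[0,0,0],[0,0,0],[0,0,0],[0,0,0],[0,0,0],[0,0,0]], delta_pos=[[0,0,0],[0,0,0],[0,0,0],[0,0,0.01],[0,0,0.03],[0,0,0.04],[0,0,0.05],[0,0,0.05],[0,0,0.05],[-0.008,-0.0316,0.01],[-0.008,-0.0316,0],[-0.008,-0.0316,0],[-0.008,-0.0316,0],[-0.008,-0.0316,0],[0,0,0]], gripper=[0.8,0.8,0.8,0.8,0.8,0.8,0.8,0.8,0.8,0,0,0,0,0,0])

```text
time: 17.5
tcp_pos: [0.4953, 0.0374, 0.3043]
tool_rot: [-0.604, 0.797, -0.001, -0.0]
wrist_force: [-0.3, 0.1, 0.4]
finger_gap: -0.003
```

Run:
```python
from h import *
o=get_obs(); print(o['tcp_pos'],o['finger_gap'])
im,d=snap('scene','s4'); t,dt=snap('top','t4'); X=cloud('scene',d); T=cloud('top',dt)
ex=np.array([np.cos(-.267),np.sin(-.267)]); ey=np.array([-ex[1],ex[0]])
for Y in(X,T):
    S=Y.reshape(-1,3); S=S[~np.isnan(S[:,0])]; px,py=S[:,:2]@ex,S[:,:2]@ey
    m=(abs(px-.466)<.02)&(abs(py-.331)<.06)&(S[:,2]<.15)&(S[:,2]>.07); print(m.sum(),np.percentile(S[m,2],[10,50,90]),np.percentile(px[m],[1,99]),np.percentile(py[m],[1,99]))
cv2.imwrite('pics/c4.png',cv2.resize(im[120:264,330:470],(700,590),interpolation=3)[...,::-1])
```

```text
[0.4952844  0.03740018 0.30433456] -0.00315175001622593
404 [0.08534806 0.09143406 0.09546255] [0.44645179 0.48556064] [0.28831706 0.38797215]
178 [0.0875398  0.09206453 0.09594963] [0.446408   0.48458624] [0.34908844 0.38900441]
```

View pics/c4.png

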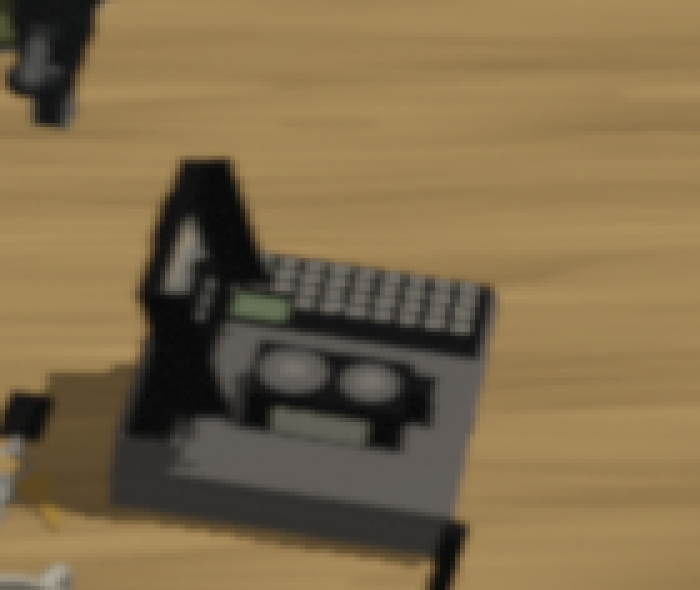

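Cassette on the clips, top at 91 mm, centred in the bay, nose towards the outlet at (425,395). Now I push the cover from its outer face past upright.

Request:
jog_arm(rotation=[[0,0,0],[0,0,0],[0,0,0],[0,0,0],[0,0,0],[0,0,0],[0,0,0],[0,0,0],[0,0,0],[0,0,0],[0,0,0],[0,0,0],[0,0,0],[0,0,0]], delta_pos=[[0,0,-0.04],[0,0,-0.045],[0,0,-0.03],[0,0,0],[0.0038,0.014,0],[0.0038,0.014,0],[0.0038,0.014,0],[0.0038,0.014,0],[0.0038,0.014,0],[0.0038,0.014,0],[0.0038,0.014,0],[0.0038,0.014,0],[0,0,0],[0,0,0]], gripper=[0,0,0,0,0,0,0,0,0,0,0,0,0,0])

```text
time: 19.0
tcp_pos: [0.5263, 0.1528, 0.1878]
tool_rot: [-0.606, 0.795, 0.0, -0.0]
wrist_force: [0.4, 0.2, -0.3]
finger_gap: 0.001
```

Request:
jog_arm(rotation=[[0,0,0],[0,0,0],[0,0,0],[0,0,0],[0,0,0],[0,0,0],[0,0,0],[0,0,0],[0,0,0],[0,0,0],[0,0,0],[0,0,0],[0,0,0],[0,0,0],[0,0,0],[0,0,0]], delta_pos=[[0,0,0.03],[0,0,0.04],[0,0,0.04],[0.008,0.03,0],[0.008,0.03,0],[0.008,0.03,0],[0,0,0],[0,0,0],[0,0,0],[0,0,0],[0,0,0],[0,0,0],[0,0,0],[0,0,0],[0,0,0],[0,0,0]], gripper=[0,0,0,0,0,0,0,0,0,0,0,0,0,0,0,0])

```text
time: 20.6
tcp_pos: [0.5506, 0.2424, 0.2982]
tool_rot: [-0.606, 0.796, -0.0, -0.0]
wrist_force: [-0.8, -0.3, -1.3]
finger_gap: -0.0
```

```bash
cat > cov.py <<'E'
from h import *
import sys
o=get_obs(); print(o['time'],o['tcp_pos'],o['wrist_force'])
im,d=snap('scene',sys.argv[1]); X=cloud('scene',d)
ex=np.array([np.cos(-.267),np.sin(-.267)]); ey=np.array([-ex[1],ex[0]])
S=X.reshape(-1,3); S=S[~np.isnan(S[:,0])]; px,py=S[:,:2]@ex,S[:,:2]@ey
for a in np.arange(.22,.42,.02):
    m=(abs(px-.466)<.06)&(abs(py-a)<.01)&(S[:,2]<.28)&(S[:,2]>.03)
    print(a.round(2),m.sum(),np.percentile(S[m,2],[50,90,98]).round(3) if m.sum() else '')
cv2.imwrite(f'pics/{sys.argv[1]}c.png',cv2.resize(im[120:264,330:470],(700,590),interpolation=3)[...,::-1])
E
python3 cov.py s5
```

```text
20.6 [0.55055408 0.24236675 0.29817767] [-0.75681498 -0.34613065 -1.27803295]
0.22 78 [0.088 0.092 0.095]
0.24 230 [0.09  0.094 0.097]
0.26 252 [0.094 0.102 0.106]
0.28 279 [0.108 0.115 0.118]
0.3 289 [0.119 0.127 0.129]
0.32 314 [0.132 0.141 0.144]
0.34 356 [0.144 0.153 0.157]
0.36 365 [0.158 0.167 0.17 ]
0.38 290 [0.071 0.167 0.172]
0.4 232 [0.056 0.06  0.063]
```

View pics/s5c.png

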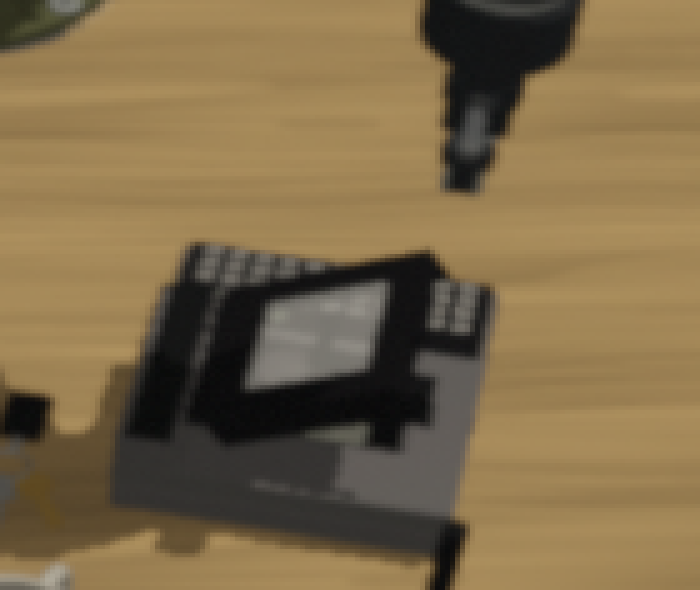

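The cover is on its way down by itself (now ≈0.6 rad), the fingers above its free edge. I wait, then press down at the edge.

Request:
jog_arm(rotation=[[0,0,0],[0,0,0],[0,0,0],[0,0,0],[0,0,0],[0,0,0],[0,0,0],[0,0,0],[0,0,0],[0,0,0],[0,0,0],[0,0,0],[0,0,0],[0,0,0],[0,0,0],[0,0,0],[0,0,0],[0,0,0],[0,0,0]], delta_pos=[[0,0,0],[0,0,0],[0,0,0],[0,0,0],[0,0,0],[0,0,0],[0,0,0],[0,0,0],[0,0,0],[0,0,0],[0,0,-0.03],[0,0,-0.04],[0,0,-0.04],[0,0,-0.03],[0,0,-0.02],[0,0,-0.01],[0,0,-0.005],[0,0,-0.005],[0,0,0]], gripper=[0,0,0,0,0,0,0,0,0,0,0,0,0,0,0,0,0,0,0])

```text
time: 22.55
tcp_pos: [0.551, 0.2425, 0.1187]
tool_rot: [-0.606, 0.796, -0.0, 0.0]
wrist_force: [0.2, 0.1, 0.1]
finger_gap: 0.002
```

Request:
jog_arm(rotation=[[0,0,0],[0,0,0],[0,0,0],[0,0,0],[0,0,0],[0,0,0],[0,0,0]], delta_pos=[[0,0,-0.004],[0,0,-0.004],[0,0,-0.004],[0,0,-0.004],[0,0,-0.003],[0,0,0],[0,0,0]], gripper=[0,0,0,0,0,0,0])

```text
time: 23.25
tcp_pos: [0.5499, 0.2419, 0.0987]
tool_rot: [-0.606, 0.796, 0.0, -0.001]
wrist_force: [-0.7, 0.1, 0.7]
finger_gap: 0.0
```

Request:
jog_arm(rotation=[[0,0,0],[0,0,0],[0,0,0],[0,0,0]], delta_pos=[[0,0,-0.002],[0,0,-0.002],[0,0,0],[0,0,0]], gripper=[0,0,0,0])

```text
time: 23.65
tcp_pos: [0.5504, 0.2421, 0.0969]
tool_rot: [-0.606, 0.796, -0.0, 0.0]
wrist_force: [-5.2, -2.6, 15.3]
finger_gap: 0.004
```

Request:
jog_arm(rotation=[[0,0,0],[0,0,0],[0,0,0],[0,0,0],[0,0,0],[0,0,0],[0,0,0],[0,0,0]], delta_pos=[[0,0,-0.001],[0,0,0],[0,0,0.02],[0,0,0.04],[0,0,0.04],[0,0,0.05],[0,0,0.05],[0,0,0]], gripper=[0,0,0,0,0,0,0,0])

```text
time: 24.45
tcp_pos: [0.5536, 0.2436, 0.3021]
tool_rot: [-0.606, 0.796, -0.001, 0.006]
wrist_force: [0.9, 0.7, 0.4]
finger_gap: 0.002
```

```bash
python3 cov.py s6; python3 -c "
import cv2; cv2.imwrite('pics/s6d.png',cv2.imread('pics/s6.png'))"
```

```text
24.45 [0.55355108 0.24362763 0.30209707] [0.85890318 0.73124823 0.39778365]
0.22 82 [0.089 0.093 0.095]
0.24 234 [0.09  0.095 0.097]
0.26 250 [0.093 0.1   0.103]
0.28 261 [0.097 0.101 0.103]
0.3 268 [0.096 0.1   0.102]
0.32 272 [0.096 0.1   0.103]
0.34 262 [0.096 0.1   0.103]
0.36 259 [0.096 0.1   0.102]
0.38 257 [0.097 0.101 0.104]
0.4 229 [0.057 0.095 0.101]
```

View pics/s6d.png

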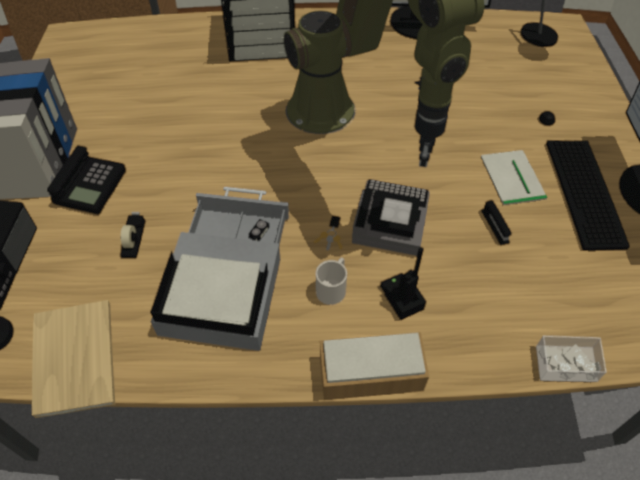

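The cover is level at about 97 mm along its whole length (395,210). The drawer is out with the small cassette in it (258,228), and the other things are in place.

```bash
python3 -c "
from workcell import env; print(env.close_job())"
```

```text
the job is handed in; nothing more can be done
None
```

I pulled the drawer to its stop and set the larger cassette into the bay, nose towards the tape outlet. I then swung the cover over and pressed its free edge shut with about 15 N. The job was handed in at about 24.5 s of the 72 s allowed.

**Last checks, all as expected:**
- **Cover:** level, at about 97 mm along its whole length.
- **Cassette:** its top stood at 91 mm on the clips before pressing. Afterwards I could only tell it was home from the cover lying level.
- **Drawer and desk:** the drawer is out with the small cassette in it. The other things look unmoved in the last picture; I did not measure them.
- **Arm:** clear of everything.

**Checks that disagreed:**
- **Drawer travel:** it measured only 130–132 mm, from the images and from the arm's own travel, against the stated 140 mm and the 132 mm threshold. I pulled with up to 47 N, then pushed the front panel from inside with 37 N, and both times it met the same hard stop. I took that as its full travel, so the threshold was either just met or just missed.
- **First insertion:** it caught on the bay's lead-in with a force of about 55 N. I backed off, shifted about 2.5 mm, and it then went in freely.

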